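# Seat the tablet cassette in its docking station

### The job

Load the tablet counter: push the blue-lidded cassette along the docking station's deck, between the guide rails, until it tips into the well and its orange tongue is under the orange lip at the far end, then press the rear end down, left and right, past the spring latches until it bottoms and they hold the whole lid flush with the deck. Push firmly but do not ram or force it, leave everything else on the table where it is, and let go.

Things in the scene. Friction and masses are not known exactly. Their poses are not given: they have to be found in the camera images.
- dock: fixed white docking station, 490 x 180 mm. Origin: on the table under the middle of the well's near rim. x axis: the push direction (lengthwise, roughly to the robot's left), y to the left of that, z up. Dock sizes are in this frame, mm. The flat deck's top is at z 46: apron from x -240 to 0, then the well, then the grey head (75 tall, x 175 to 250) with a display.
- dock_well (a point): middle of the well's near rim, at deck level (dock 0, 0, 46). The well is a recess from x 0 to 136, y -50.5 to 50.5, with a black floor at z 12 (34 deep), ramping down to 36.5 deep between x 102 and 52: 2 mm longer and 5 mm wider than the cassette with its tongue.
- dock_lip (a point): middle of the lower inner edge of the orange retaining lip at the well's far end (dock 129, 0, 27). The lip fills x 129 to 136, z 27 to 46, full width; under it a 15 mm gap for the tongue. So the cassette cannot go straight down, only tongue first, nose-down.
- dock_rails (a point): on the deck, midway between the two aluminium guide rails (dock -35, 0, 46). Rails 14 high (top z 60), 8 thick: straight and 99 apart from x -35 to 60, flaring to 155 apart at x -100.
- dock_latches (a point): between two steel spring latches in the well's near wall (dock 0, 0, 30), at y +30 and -30. Each juts 6 mm into the well, sloped on top (z 30 to 39), flat below (z 27.3). The cassette's rear, some 20 to 30 mm proud, must be pressed past them (some 10 to 20 N) to 1 or 2 mm below flush, until it bottoms; then both snap over its rear ledge and hold it flush. If pressed on one side only, the other may stay unlatched.
- dock_contacts (a point): on the well floor, midway between two copper contact blocks (dock 17, 0, 12), 20 x 16, at y +36 and -36. They stand 9 mm proud of the floor on springs (together 4 to 8 N), so a rear end that is not latched lifts again by up to 9 mm when let go.
- cassette: loose tablet cassette, grey with a blue lid, body 120 x 96 x 34 mm, about 0.35 kg, too wide to grasp. Origin: centre of the body's underside; x along its length towards the tongue, z up. Starts on the apron, tongue towards the well, skewed and off-centre. Pushed past its middle over the well it tips nose-down: its rear end rises some 30 mm, then comes down as the tongue runs along the floor.
- cassette_rear_left (a point): top rear left corner of the blue lid (x -52, y 48, z 34 mm in the cassette's frame). Behind the lid a ledge, 8 mm long and 16 mm high (x -60 to -52), spans the full width: the rear end of the cassette, to push on from behind and for the latches to snap over.
- cassette_rear_right (a point): top rear right corner of the lid (x -52, y -48, z 34 mm)
- cassette_front (a point): middle of the lid's front edge (x 60, y 0, z 34 mm)
- cassette_tongue_tip (a point): middle of the end of the orange tongue (x 74, y 0, z 4.5 mm). The tongue is 60 wide, 9 thick, level with the underside, and sticks out 14 mm from the front face.
- carton_purple: white carton with a purple band, 45 x 75 x 95 mm, standing just beyond the docking station; a bystander, origin at the centre of its underside
- amber_bottle: amber bottle, 54 mm across, 100 mm tall, beyond the docking station; a bystander, origin at the centre of its underside
- white_jar: white jar with a blue cap, 68 mm across, 75 mm tall, beyond the docking station; a bystander, origin at the centre of its underside
- carton_yellow: yellow carton, 110 x 60 x 50 mm, to the right; a bystander, origin at the centre of its underside
- count_tray: green tablet-counting tray, 140 x 130 x 22 mm, to the right; a bystander, origin at the centre of its underside
- carton_teal: white carton with a teal band, 120 x 50 x 65 mm, to the left; a bystander, origin at the centre of its underside
Not all that is in view belongs to the job. What is meant by the cassette is not brown or red, and is the smaller of those in its own colour.

How it is judged:
On the way:
1. the tongue is under the lip while the rear end still stands proud of the deck (x of cassette_tongue_tip in the frame of dock above 0.1295 m and z of cassette_tongue_tip in the frame of dock below 0.027 m and z of any of cassette_rear_left, cassette_rear_right in the frame of dock above 0.0495 m), for 0.1 s.
At the end, for the whole second after the job is handed in: The cassette lies at rest in the well with its tongue under the lip, and both rear corners and the front edge of its lid are level with the deck (from 3 mm below to 2.5 mm above it) (z of cassette_rear_left in the frame of dock between 0.043 and 0.0485 m and z of cassette_rear_right in the frame of dock between 0.043 and 0.0485 m and z of cassette_front in the frame of dock between 0.043 and 0.0485 m and x of cassette_tongue_tip in the frame of dock above 0.1315 m and z of cassette_tongue_tip in the frame of dock below 0.021 m and linear speed of cassette below 0.01 m/s); the robot touches nothing.
It fails at once if the cassette is rammed or forced: the robot pushes on it with more than 60 N (contact force between any of the fingers, the arm and cassette above 60 N).
It fails at once if a bystander is moved by more than 20 mm (distance of any of carton_purple, amber_bottle, white_jar, carton_yellow, count_tray, carton_teal from where it was at the start of the episode above 0.02 m).
It also fails if it takes over 59 s, if anything falls off the work surface, if the arm or the gripper's body presses on something with over 40 N, if the wrist force passes 120 N, or if a joint passes its speed limit or range.

### The arm

A 7-joint arm with a two-finger parallel gripper is mounted at the origin on the work surface. World frame = base frame: x ahead of the robot, y to its left, z up, the work surface at z = 0. Lengths are in m, angles in rad, forces in N, time in s.
With the tool pointing down it reaches from about 0.425 to 0.925 m from the base axis. Payload 6.8 kg.
Tool frame: the origin (TCP) lies on the front face of the gripper's body, between the roots of the fingers; the fingertips stand 73 mm ahead of it and the grasp point (between the pads) lies 54 mm ahead of it (env.nose_length is the distance from the TCP to the fingertips, in m); z points along the fingers, y is the line along which they close (so a half turn about z gives the same grasp; the last joint's range is limited). The gripper opens to 85 mm and grips with 20 to 120 N. Pads are 22 mm wide; open, the fingers measure 114 mm over their backs; the gripper's body (76 mm by 85 mm) begins 54 mm behind the grasp point. The pads swing forward as they close: fully open they stand 13 mm farther back than shut.
Start: joints at [-1.41, 0.477, 0.022, 1.555, -0.011, 1.109, -0.083], TCP at [0.179, 0.651, 0.304] pointing down, gripper open.
Joint ranges: [-2.96, 2.96], [-0.34, 2.1], [-1.41, 1.46], [0.24, 2.44], [-1.37, 4.51], [0.17, 1.92], [-2.96, 2.96]. Speed limits (rad/s): [2.39, 2.39, 3.14, 3.14, 3.14, 3.14, 3.14].

### API

Orientations are given as a unit quaternion [w, x, y, z].
In Python, from cell import env, kin, camera, calibration, job gives the robot as it stands. The module is installed in compiled form; this text tells all that it offers. Calls block until the motion is done:
- env.reach(position, orientation): joint-space move of the TCP to a pose.
- env.movel(position, velocity=0.15, rot=None, stop_force=None): straight line of the TCP; rot=None keeps the orientation; velocity is the mean speed in m/s. With stop_force (N) it stops when the force on the tool has changed by that much, and returns True; else False.
- env.goto_joints(angles): joint-space move.
- env.grip(opening, f_grip=None): finger opening in m; f_grip is the grip in N (None keeps the last); returns when the fingers have stopped.
- env.dwell(seconds).
- kin.inverse_kinematics(position, orientation): joint angles nearest the present ones, or None.
- env.get_state(): the state.
- camera(name): name is "scene" or "top" or "wrist"; returns (picture, depth): 480x640x3 uint8, blue, green, red; 480x640 float32, m along the optical axis (not along the pixel's ray), 0 where there is no reading.
- calibration(name): a dict with "fx", "fy", "cx", "cy" (pixels), "rvec" (rotation vector, rad) and "tvec" (3), from world to camera coordinates, as OpenCV has them. Camera axes: x right, y down, z forward; pixel columns grow to the right and rows downward; lengths in m; the calibration is good to about 2 mm. A picture is of the moment at which its call begins: read the wrist's pose just before it. calibration takes no time and is no camera call; for the wrist camera it gives the pose at the moment of the call.
A pose or a line that the arm cannot do raises env.PlanningError and nothing moves.
- job.job_done(): hands the job in; it is judged then, once.
The state is a dict: "time": time; "qpos": joint angles; "joint_velocities": joint speeds; "joint_torque": joint torques, N m; "tcp_pos": TCP position; "orientation": TCP orientation; "force": force on the tool from outside, world axes, zero at the start; "torque": the same for the moment, N m; "opening": finger opening in m; "gripper_force": force on a finger pad.
Only numpy, scipy, OpenCV 4.12 (cv2) and the standard library are available. Lean on these libraries where they do the work, as an engineer would, in place of code of your own. Each camera call takes 0.05 s, during which the arm holds its last target. There are 200 camera calls.

## Working session

There is one attempt and no reset: what is moved stays moved. The work goes in short steps, each a Python script; the robot and the scene stay as the last script left them, time stands still between calls to the robot, and variables do not carry over. Pictures are saved under pics/ and viewed, at most 10 in all, crops included, and the job is handed in when it is done.

```bash
mkdir -p pics
python3 - <<'E'
from cell import env,camera,calibration
import cv2,numpy as np
for n in("scene","top"):
    p,d=camera(n);cv2.imwrite(f"pics/{n}0.png",p);np.save(f"{n}_d.npy",d)
    c=calibration(n);print(n,c)
print(env.get_state()["time"],env.get_state()["force"],env.get_state()["orientation"])
E
```

```text
scene {'fx': 537.4301654647986, 'fy': 537.4301654647986, 'cx': 313.78023255927815, 'cy': 237.88271344106693, 'rvec': array([ 0.61888629,  2.50302322, -1.32686858]), 'tvec': array([ 0.4359716 , -0.05582443,  1.62192521])}
top {'fx': 595.9516166152548, 'fy': 595.9516166152548, 'cx': 318.6892604969339, 'cy': 235.6905468421962, 'rvec': array([ 2.17343573, -2.12704354,  0.17633706]), 'tvec': array([-0.01645157,  0.52099516,  1.36884463])}
0.1 [-0.88119985  0.33854189 -0.69241064] [-4.53712236e-05  1.33958372e-01  9.90986584e-01 -8.62216438e-04]
```

View pics/top0.png

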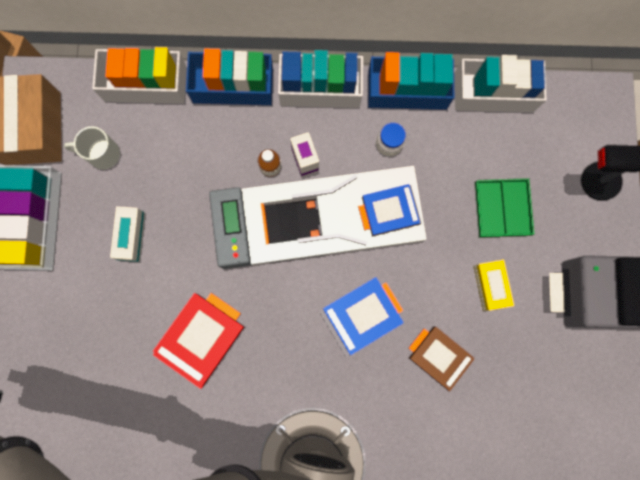

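View pics/scene0.png

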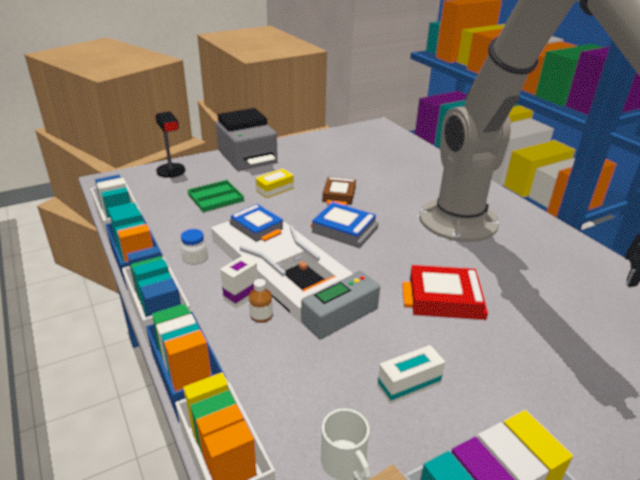

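Candidates: blue on the dock (391,210), larger blue on the table (363,315), red (200,338) and brown (441,357). The one on the dock is blue, the smaller of the two blues, and sits on the apron with its tongue towards the well. I'll enlarge that one to confirm.

Run:
```python
import cv2
p=cv2.imread("pics/top0.png")
cv2.imwrite("pics/crop0.png",cv2.resize(p[150:280,200:440],None,fx=3.3333,fy=3.3333,interpolation=cv2.INTER_CUBIC))
```

```text
(no output)
```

View pics/crop0.png

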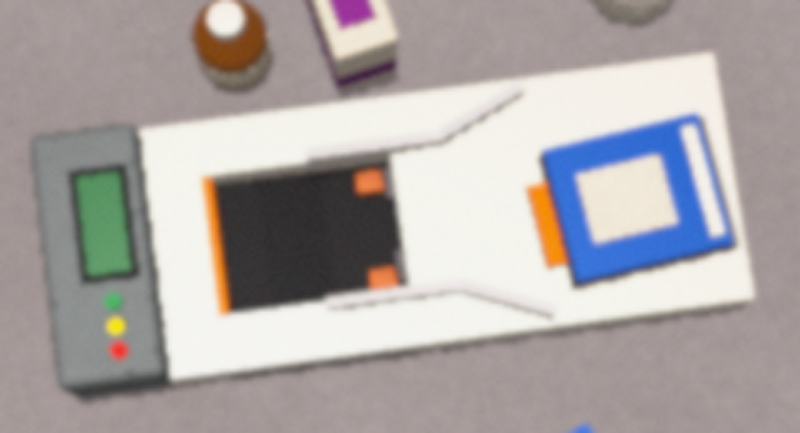

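The crop shows a blue cassette on the apron. Its tongue (545,225) points towards the well, and its rear has a white strip at (705,180). It is the smaller blue, so it is the one meant. Next I fit the dock and cassette poses from these corners.

```bash
cat > h.py <<'E'
import numpy as np,cv2
from scipy.optimize import least_squares
from cell import env,kin,camera,calibration
def ray(c,uv,z):
    R=cv2.Rodrigues(np.array(c["rvec"]))[0];K=np.array([[c["fx"],0,c["cx"]],[0,c["fy"],c["cy"]],[0,0,1]])
    uv=np.atleast_2d(uv).astype(float);C=-R.T@c["tvec"]
    d=(R.T@np.linalg.inv(K)@np.c_[uv,np.ones(len(uv))].T).T
    z=np.broadcast_to(z,len(uv))
    return C+d*((z-C[2])/d[:,2])[:,None]
def fit2(local,world):  # rigid 2D
    local,world=np.array(local)[:,:2],np.array(world)[:,:2]
    f=lambda p:((np.c_[np.cos(p[2])*local[:,0]-np.sin(p[2])*local[:,1],np.sin(p[2])*local[:,0]+np.cos(p[2])*local[:,1]]+p[:2])-world).ravel()
    r=least_squares(f,[*world.mean(0),1.5]);return r.x,r.fun.reshape(-1,2)
E
python3 - <<'E'
from h import *
np.set_printoptions(precision=4,suppress=True)
c=calibration("top");s=lambda a:np.array(a)/3.3333+[200,150]-.35
dp=s([(716,53),(755,298),(141,128),(168,381),(205,178),(222,311),(389,155),(405,285)])
dl=np.array([(-240,-90),(-240,90),(175,-90),(175,90),(136,-50.5),(136,50.5),(0,-50.5),(0,50.5)])/1000
W=ray(c,dp,.046);p,r=fit2(dl,W);print("dock",p,np.degrees(p[2]));print(r*1000)
cp=s([(542,152),(577,285),(699,115),(735,245)])
cl=np.array([(60,-48),(60,48),(-52,-48),(-52,48)])/1000
W=ray(c,cp,.080);q,r=fit2(cl,W);print("cas",q,np.degrees(q[2]));print(r*1000)
d=np.load("top_d.npy");R=cv2.Rodrigues(c["rvec"])[0]
for u,v in [(391,210),(345,225),(228,250),(390,245),(295,225)]:
    z=d[v,u];P=R.T@(np.array([(u-c["cx"])/c["fx"]*z,(v-c["cy"])/c["fy"]*z,z])-c["tvec"]);print(P)
print("cas in dock",cv2.Rodrigues(np.array([0,0,-p[2]]))[0][:2,:2]@(q[:2]-p[:2]))
np.save("dock.npy",p);np.save("cas.npy",q)
E
```

```text
dock [ 0.5685 -0.007   1.7285] 99.03307557466002
[[-0.4856  1.531 ]
 [-0.6365  0.2636]
 [-0.4725  0.6052]
 [ 2.1786 -1.6806]
 [ 1.8573  2.657 ]
 [-2.8993  2.0379]
 [ 3.4173 -1.4019]
 [-2.9593 -4.0121]]
cas [ 0.5816 -0.1749  1.8355] 105.16423270555008
[[ 0.0371 -0.6202]
 [ 0.43   -0.7022]
 [ 0.2979  0.8378]
 [-0.765   0.4846]]
[ 0.5789 -0.1706  0.08  ]
[ 0.5475 -0.0668  0.0437]
[0.4781 0.2021 0.074 ]
[ 0.505  -0.1761  0.0236]
[0.5495 0.052  0.0156]
cas in dock [-0.1679  0.0134]
```

```bash
cat >> h.py <<'E'
D=np.load("dock.npy");N=env.nose_length
def w(x,y,z): # fingertip position in dock mm -> TCP world
    c,s=np.cos(D[2]),np.sin(D[2]);x,y=x/1000,y/1000
    return np.array([D[0]+c*x-s*y,D[1]+s*x+c*y,z/1000+N])
def q(a): # tool y at angle a (deg) from dock x, pointing down
    b=(D[2]+np.radians(a+90))/2;return np.array([0,np.cos(b),np.sin(b),0])
def tip():
    s=env.get_state();p=np.array(s["tcp_pos"])-[D[0],D[1],N];c,S=np.cos(D[2]),np.sin(D[2])
    return np.round(np.r_[c*p[0]+S*p[1],-S*p[0]+c*p[1],p[2]]*1000,1),"F",np.round(s["force"],1),"t",round(s["time"],2)
def snap(n,name="top",box=None,f=1):
    p,d=camera(name)
    if box: x0,y0,x1,y1=box;p=p[y0:y1,x0:x1]
    cv2.imwrite(f"pics/{n}.png",cv2.resize(p,None,fx=f,fy=f,interpolation=cv2.INTER_CUBIC))
E
python3 - <<'E'
from h import *
print(N)
best=None
for a in(0,180):
    j=kin.inverse_kinematics(w(-168,100,110),q(a));print(a,None if j is None else np.round(j,2))
for a in(90,-90):
    j=kin.inverse_kinematics(w(-262,0,60),q(a));print(a,None if j is None else np.round(j,2))
    j=kin.inverse_kinematics(w(20,0,60),q(a));print(a,None if j is None else np.round(j,2))
E
```

```text
0.0726
0 [-0.37  0.52  0.8   2.05 -0.52  0.79  2.48]
180 [-0.32  0.49  0.74  2.04 -0.47  0.78 -0.71]
90 [-0.4   1.11  1.26  1.75 -1.15  1.21 -1.78]
90 [-0.94  1.    1.26  2.   -1.13  1.09 -2.12]
-90 [-0.28  0.87  0.93  1.75 -0.84  0.97  1.15]
-90 [-0.5   0.57  0.49  1.98 -0.41  0.69  0.4 ]
```

Run:
```python
from h import *
env.reach(w(-166,98,130),q(180));env.grip(.056);print(tip())
print(env.movel(w(-166,98,54),.15,stop_force=8),tip())
print(env.movel(w(-166,59.5,54),.06,stop_force=15),tip())
env.movel(w(-166,75,54),.15);env.movel(w(-166,85,135),.2);print(tip())
snap("s1",box=(200,150,440,280),f=3.3333)
```

```text
(array([-166.,   98.,  130.]), 'F', array([-0.8,  0.3,  0.3]), 't', 3.67)
False (array([-166.5,   97.8,   54.4]), 'F', array([0.1, 1. , 0.4]), 't', 4.33)
False (array([-166.2,   59.3,   54. ]), 'F', array([ 0.2,  1. , -0.6]), 't', 5.12)
(array([-165.6,   84.5,  135. ]), 'F', array([-0.5, -0.4, -1.4]), 't', 5.92)
```

View pics/s1.png

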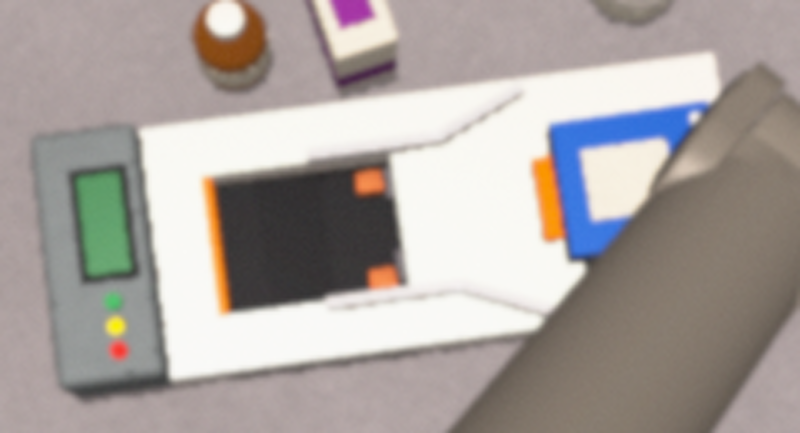

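The cassette is now parallel to the dock and centred: front corners (551,126) and (571,259), tongue at (545,200). Next is the push from behind.

Run:
```python
from h import *
c=calibration("top");W=ray(c,np.array([(551,126),(571,259)])/3.3333+[200,150]-.35,.08)[:,:2]-D[:2]
print(W@np.array([[np.cos(D[2]),-np.sin(D[2])],[np.sin(D[2]),np.cos(D[2])]])*1000)
env.reach(w(-264,0,130),q(-90));print(tip())
print(env.movel(w(-264,0,53),.15,stop_force=8),tip())
for x in(-225,-180,-130,-90):
    r=env.movel(w(x,0,53),.06,stop_force=20);print(r,tip())
    if r:break
snap("s2",box=(200,150,440,280),f=3.3333)
```

```text
[[-111.42893306  -45.42169481]
 [-111.19387467   49.37971627]]
(array([-263.5,    0.4,  129.1]), 'F', array([0.6, 0.5, 0.1]), 't', 7.24)
False (array([-264.2,   -0.4,   53.6]), 'F', array([0.5, 0.1, 0.4]), 't', 7.91)
False (array([-2.245e+02,  1.000e-01,  5.280e+01]), 'F', array([-0.2,  0.3, -0.4]), 't', 8.71)
False (array([-1.80e+02, -1.00e-01,  5.31e+01]), 'F', array([ 0.1, -0.4,  0.2]), 't', 9.61)
False (array([-129.3,   -0.5,   53. ]), 'F', array([-0. , -0.3, -0.1]), 't', 10.59)
False (array([-89.3,  -0.6,  53.1]), 'F', array([-0. ,  0. ,  0.4]), 't', 11.41)
```

View pics/s2.png

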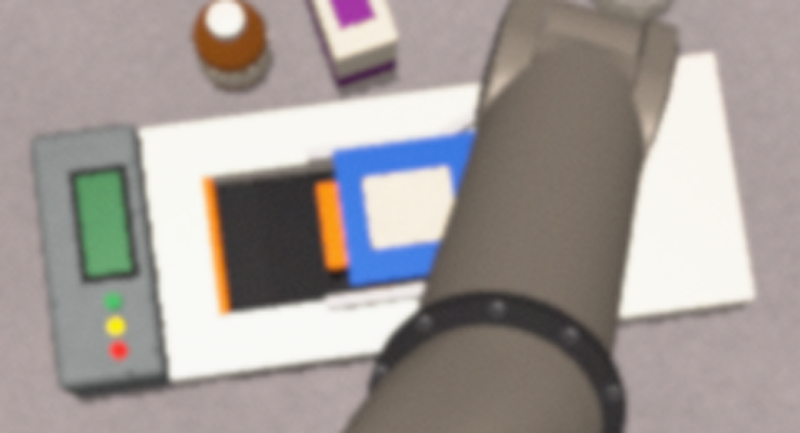

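The cassette sits square between the rails with its tongue over the well at (330,225). I'll keep pushing, slowly.

Run:
```python
from h import *
print(env.movel(w(-85,0,49.5),.04,stop_force=8),tip())
z=tip()[0][2]
for x in(-70,-55,-40,-28,-20,-14):
    r=env.movel(w(x,0,z),.04,stop_force=14);print(r,tip())
    if r:break
snap("s3",name="scene",box=(190,180,390,330),f=4)
```

```text
False (array([-85. ,  -0.3,  49.4]), 'F', array([ 0. , -1.3, -0.2]), 't', 11.76)
False (array([-69. ,   0.1,  49.3]), 'F', array([0.4, 0.2, 0.3]), 't', 12.28)
False (array([-54.9,   0.1,  49.3]), 'F', array([ 0.3, -0.9, -1. ]), 't', 12.81)
False (array([-39.6,  -0. ,  49.4]), 'F', array([ 0.2, -1.8, -1.8]), 't', 13.33)
False (array([-27.2,  -0.2,  49.4]), 'F', array([ 0.2,  0.1, -0.6]), 't', 13.78)
False (array([-19.5,  -0. ,  49.4]), 'F', array([ 0.3, -0.1,  0.6]), 't', 14.13)
False (array([-13.5,  -0. ,  49.3]), 'F', array([-0.1, -0.1,  0.3]), 't', 14.43)
```

View pics/s3.png

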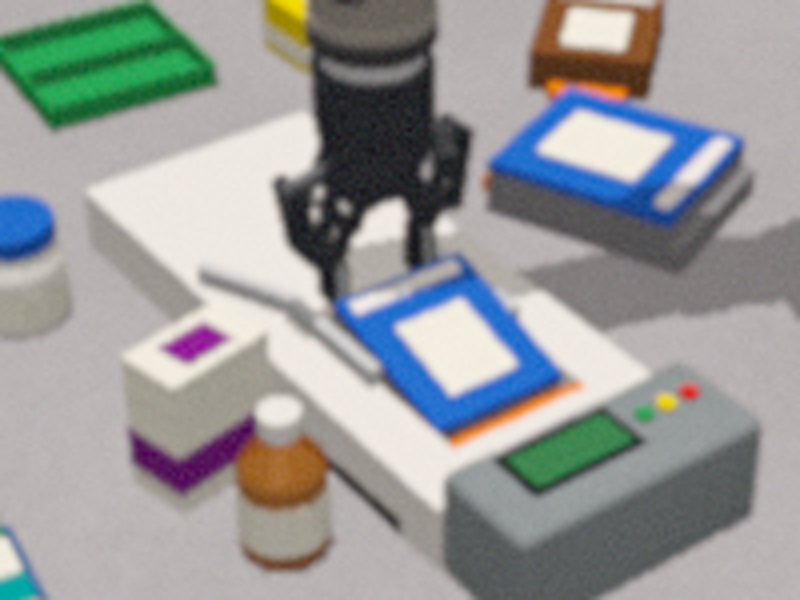

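The nose is at the lip (510,410) and the rear stands proud. I'll push until I feel the end stop.

Run:
```python
from h import *
z=tip()[0][2]
for x in(-11,-9,-7,-5,-3):
    r=env.movel(w(x,0,z),.02,stop_force=12);env.dwell(.1);print(r,tip())
    if r:break
snap("s4",name="scene",box=(190,180,390,330),f=4)
```

```text
False (array([-10.8,  -0. ,  49.4]), 'F', array([ 0. , -0.3,  0.2]), 't', 14.88)
False (array([-8.9,  0. , 49.4]), 'F', array([ 0.3, -0.2, -0.1]), 't', 15.23)
False (array([-6.8,  0. , 49.4]), 'F', array([ 0.4, -0.3,  0.1]), 't', 15.58)
False (array([-4.8, -0.1, 49.4]), 'F', array([ 0.3,  0.4, -0.2]), 't', 15.93)
False (array([-2.9, -0. , 49.4]), 'F', array([ 0.1,  1. , -0.4]), 't', 16.28)
```

View pics/s4.png

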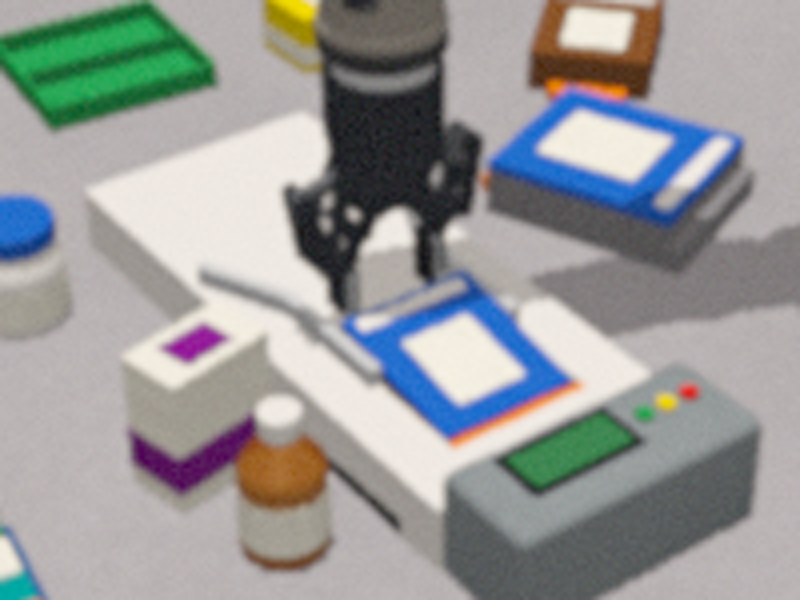

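Run:
```python
from h import *
z=tip()[0][2]
for x in(-1,1,3,5,7):
    r=env.movel(w(x,0,z),.02,stop_force=10);env.dwell(.1);print(r,tip())
    if r:break
p,d=camera("scene");c=calibration("scene");R=cv2.Rodrigues(c["rvec"])[0]
v,u=np.mgrid[0:480,0:640];P=(np.stack([(u-c["cx"])/c["fx"]*d,(v-c["cy"])/c["fy"]*d,d],-1)-c["tvec"])@R
X=P[...,:2]-D[:2];X=X@np.array([[np.cos(D[2]),-np.sin(D[2])],[np.sin(D[2]),np.cos(D[2])]])*1000
hsv=cv2.cvtColor(p,cv2.COLOR_BGR2HSV)
m=(abs(X[...,1])<60)&(X[...,0]>-30)&(X[...,0]<150)&(hsv[...,0]>100)&(hsv[...,0]<125)&(hsv[...,1]>150)&(d>0)
x,y,h=X[m][:,0],X[m][:,1],P[m][:,2]*1000
A=np.c_[x,y,np.ones(len(x))];k=np.linalg.lstsq(A,h,rcond=None)[0];print(len(x),np.percentile(x,[1,99]),np.percentile(y,[1,99]),np.percentile(h,[1,99]),k)
```

```text
False (array([-0.9, -0. , 49.4]), 'F', array([ 0.7, -0.4,  0.4]), 't', 16.68)
False (array([ 1. ,  0. , 49.4]), 'F', array([-0.6, -0. , -0. ]), 't', 17.03)
False (array([ 3. , -0. , 49.4]), 'F', array([ 0.8, -0.9,  0.7]), 't', 17.38)
False (array([ 5. ,  0. , 49.4]), 'F', array([-0.4, -0.5, -0.6]), 't', 17.73)
False (array([ 5.4,  0.1, 49.6]), 'F', array([-0.4, -5.7,  0.3]), 't', 18.08)
532 [ 28.53334474 127.15522796] [-50.20329902  41.04137581] [44.98348041 65.119872  ] [-1.71520681e-01  7.22023962e-04  6.89644732e+01]
```

End stop reached at 5.7 N. The lid slopes 9.7° and its rear is about 20 mm proud, with the front at deck level under the lip. Now I press the rear down with both fingertips.

Run:
```python
from h import *
env.movel(w(-8,0,55),.1);env.movel(w(-8,0,90),.2);env.movel(w(26,0,90),.15)
print(env.movel(w(26,0,72),.1,stop_force=8),tip())
for z in list(range(66,46,-4))+[45,44,43,42,41,40,39,38]:
    r=env.movel(w(26,0,z),.025,stop_force=38);env.dwell(.05);print(z,r,tip())
    F=env.get_state()["force"][2]
    if r or F>34:break
```

```text
False (array([25.2,  0.7, 71.3]), 'F', array([-0.1,  0.2,  0.5]), 't', 19.48)
66 False (array([26. , -0. , 66.1]), 'F', array([-1.3, -0.2,  0.9]), 't', 19.92)
62 False (array([25.8, -0.5, 62.3]), 'F', array([ 0.5, -0.8,  3.3]), 't', 20.27)
58 False (array([24.7, -0.6, 58.7]), 'F', array([ 0.3, -3.4,  6.8]), 't', 20.63)
54 False (array([26.1,  0.2, 53.8]), 'F', array([0.3, 0.5, 1.7]), 't', 20.99)
50 False (array([25.9, -0. , 49.9]), 'F', array([ 0.6, -1.1,  2. ]), 't', 21.35)
45 False (array([25.3, -0.1, 45.2]), 'F', array([ 0.7, -3.1,  4.5]), 't', 21.75)
44 False (array([25.1, -0.1, 44.4]), 'F', array([-0. , -4.9,  8. ]), 't', 22.05)
43 False (array([24.9, -0.1, 43.6]), 'F', array([-0.8, -5. ,  8.2]), 't', 22.35)
42 False (array([24.7, -0.2, 42.7]), 'F', array([-1.3, -5.5,  9.7]), 't', 22.65)
41 False (array([24.5, -0.1, 41.8]), 'F', array([-0.8, -5.1, 11.7]), 't', 22.95)
40 False (array([24.2, -0.1, 40.9]), 'F', array([-1.2, -6.7, 12. ]), 't', 23.25)
39 False (array([23.8, -0.2, 40. ]), 'F', array([-1.9, -6.6, 13.9]), 't', 23.55)
38 False (array([23.7, -0.2, 39.8]), 'F', array([-4.7, -7.1, 21. ]), 't', 23.85)
```

Run:
```python
from h import *
for z in (37,36,35,34,33,32):
    r=env.movel(w(25,0,z),.02,stop_force=30);env.dwell(.1);print(z,r,tip())
    F=env.get_state()["force"][2]
    if r or F>38:break
env.movel(w(25,0,75),.15);env.movel(w(-60,0,120),.25);print(tip())
p,d=camera("scene");c=calibration("scene");R=cv2.Rodrigues(c["rvec"])[0]
v,u=np.mgrid[0:480,0:640];P=(np.stack([(u-c["cx"])/c["fx"]*d,(v-c["cy"])/c["fy"]*d,d],-1)-c["tvec"])@R
X=P[...,:2]-D[:2];X=X@np.array([[np.cos(D[2]),-np.sin(D[2])],[np.sin(D[2]),np.cos(D[2])]])*1000
hsv=cv2.cvtColor(p,cv2.COLOR_BGR2HSV)
m=(abs(X[...,1])<60)&(X[...,0]>-30)&(X[...,0]<150)&(hsv[...,0]>100)&(hsv[...,0]<125)&(hsv[...,1]>150)&(d>0)
x,y,h=X[m][:,0],X[m][:,1],P[m][:,2]*1000
A=np.c_[x,y,np.ones(len(x))];k=np.linalg.lstsq(A,h,rcond=None)[0];print(len(x),np.percentile(x,[1,99]),np.percentile(y,[1,99]),np.percentile(h,[1,99]),k)
for a,b in((13,45),(13,-45),(125,0)):print(a,b,k@[a,b,1])
g=(X[...,0]>-90)&(X[...,0]<-40)&(abs(X[...,1])<40)&(d>0)&(P[...,2]<.06);print("deck",np.median(P[g][:,2]))
cv2.imwrite("pics/s5.png",cv2.resize(p[180:330,190:390],None,fx=4,fy=4,interpolation=cv2.INTER_CUBIC))
```

```text
37 False (array([23.6, -0.2, 39.7]), 'F', array([-8. , -5.3, 32.3]), 't', 24.2)
36 False (array([23.5, -0.3, 39.6]), 'F', array([-10.2,  -5.1,  42.1]), 't', 24.55)
(array([-60.3,   0.6, 119.1]), 'F', array([ 0.6,  0.4, -0.9]), 't', 25.49)
396 [ 30.73537287 123.60897507] [-46.73224563  41.70123149] [41.34781953 48.87295788] [ 6.01253986e-03 -8.97606195e-04  4.45862523e+01]
13 45 44.62402304937414
13 -45 44.70480760692319
125 0 45.33781979221338
deck 0.045308313985717864
```

View pics/s5.png

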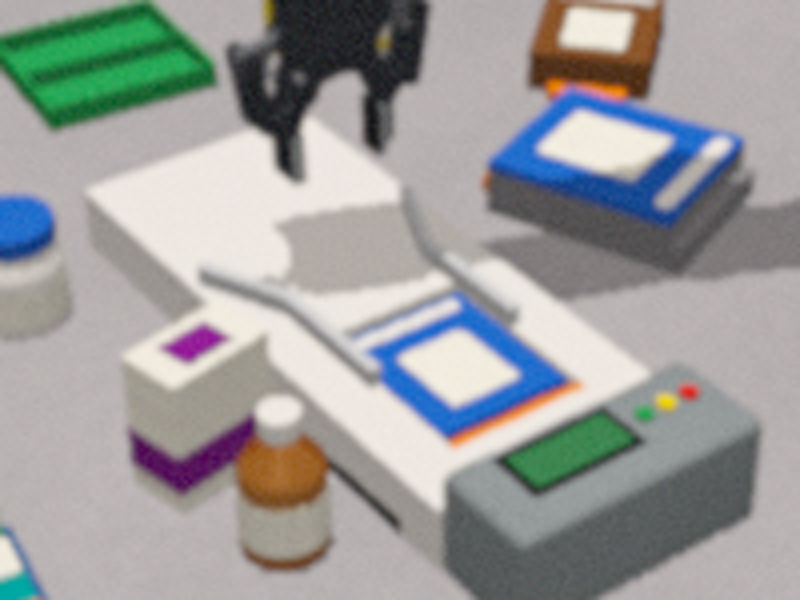

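With the gripper clear, the lid stays level. Measured against the deck (45.3 mm on this reading), both rear corners are about 0.7 mm below it and the front edge is at deck level, so both latches hold. Handing in.

```bash
python3 -c "
from cell import job
print(job.job_done())"
```

```text
the job is handed in; nothing more can be done
None
```

The cassette is in the well with its tongue under the lip, and the lid stayed flush with the deck, left and right, after I let go; the job is handed in, but no verdict was returned.

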